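Set the regulator and back off the needle valve

TASK

Make the pressure test bench ready: first turn the regulator's black knob so that its white pointer stands at the red mark on the dial, then close the needle valve by turning its blue crank wheel clockwise until it comes up against its stop, and back it off exactly two full turns. Finish with the gripper still holding the wheel's upright black handle there, pinched between the fingers; leave the other things on the table where they are.

Things in the scene. Friction and masses are not known exactly. Their poses are not given: they have to be found in the camera images.
- regulator: pressure regulator: grey block 110 x 110 mm, 58 mm high, with a white dial of 54 mm radius and black scale ticks on top (dial face at 62 mm) and brass fittings reaching 67 mm from the centre on its two x sides; fixed to the table; origin under its centre, which lies on the knob's upright axis. Regulator and valve may swap sides
- knob (a joint): turn of the regulator's black knob about its upright axis, rad, counter-clockwise from above positive, 0 when the knob's pointer lies along the regulator's own x axis; turns endlessly, stays where left, friction about 0.04 N m
- knob_grip (a point): where to pinch the knob: on its axis, 93 mm above the table. The knob is a black disc of 30 mm radius (top at 70 mm) under a black grip bar 50 mm long, 14 mm wide, from 70 to 100 mm above the table; this point's x axis runs along the bar towards the pointer end
- pointer_tip (a point): tip of the knob's pointer, 36 mm from the axis: a white line from the middle of the grip bar's top along one half and down that end of the bar to a white nib on the disc
- setpoint_mark (a point): the point, 36 mm from the knob's axis, that the pointer tip has to reach: just inside the inner end of the red mark (14 x 8 mm, lying radially on the dial); does not move
- valve: needle valve: aluminium block 100 x 100 mm, 46 mm high, with a stem and a blue three-spoked crank wheel on top and brass fittings reaching 64 mm from the centre on its two y sides; fixed to the table; origin under its centre, which lies on the wheel's upright axis
- wheel (a joint): angle of the valve wheel, rad: 0 = closed, hard against its stop; grows as the wheel opens, counter-clockwise from above; can open to 26, starts 3 to 6.5 open. Equals the direction from the wheel's axis to the handle, from the valve's own x axis, with whole turns added. Friction 0.1 N m, stays where left. The wheel is 100 mm across and lies 84 to 102 mm above the table
- valve_handle: the wheel's upright handle: black plastic cylinder 21 mm in diameter standing on the rim 45 mm from the wheel's axis, from 102 to 154 mm above the table; it spins freely about its own upright axis, so that a gripper can hold it and carry it round without turning the wrist; origin at the centre of its foot
- handle_grip (a point): middle of the handle, on its axis, 130 mm above the table: the place to pinch it
- pressure_port: machined steel pressure port, turned part 32 mm diameter, 48 mm high; loose, not used; origin under its centre
- substrate0: green ceramic sensor substrate, 36 x 36 x 5 mm; loose, not used; origin under its centre
- substrate1: a second green ceramic substrate, same size; not used
- substrate2: a third green ceramic substrate, same size; not used
- pin_holder: black plastic gauge pin holder, 90 x 40 x 32 mm with five short steel pins standing to 58 mm; loose, not used; origin under its centre
- ref_cylinder: polished aluminium reference cylinder, 40 mm diameter, 60 mm high, upright; loose, not used; origin under its centre
- stage: aluminium sliding stage 70 x 75 x 18 mm on the brass slide track (track 60 x 352 mm, 34 mm high at its ends) at the far side; not used; origin under the stage's centre
Not all that is in view belongs to the job. Leave any pink look-alike of the valve alone.

How it is judged:
By the outcome, as a careful person would: the job done as asked, in the order asked, and still so for the second after the job is handed in, while the arm keeps its last pose, push and grip.
It also fails if it takes over 67 s, if anything falls off the work surface, if the arm or the gripper's body presses on something with over 40 N, if the wrist force passes 120 N, or if a joint passes its speed limit or range.

ROBOT

A 6-joint arm with a two-finger parallel gripper is mounted at the origin on the work surface. World frame = base frame: x ahead of the robot, y to its left, z up, the work surface at z = 0. Lengths are in m, angles in degrees, forces in N, time in s.
With the tool pointing down it reaches from about 0.325 to 0.85 m from the base axis. Payload 4.4 kg.
Tool frame: the origin (TCP) lies between the finger pads, 19 mm behind the fingertips; this is the grasp point; z points along the fingers, y is the line along which they close (so a half turn about z gives the same grasp; the last joint's range is limited). The gripper opens to 94 mm and grips with 3 to 60 N. Pads are 16 mm wide; open, the fingers measure 119 mm over their backs; the gripper's body (75 mm by 177 mm) begins 78 mm behind the grasp point.
Start: joints at [-71.992, 11.837, 88.321, -0, 79.842, -8.623], TCP at [0.258, -0.514, 0.224] pointing down, gripper open.
Joint ranges: [-156.59, 156.59], [-49.26, 127.26], [12.9, 141.05], [-63.56, 243.56], [4.71, 150.69], [-161.64, 161.64]. Speed limits (degrees/s): [159.86, 159.86, 180, 180, 180, 180].

INTERFACE

Orientations are given as a 3x3 rotation matrix whose columns are the frame's x, y, z axes.
In Python, from station import * gives the robot as it stands.
- The arm moves only by the tool drive_tool, never from a script. Its argument "moves" is a list of rows, each an object of numbers: "fingers": the opening, from -1 (shut) to 1 (fully open); "dx", "dy", "dz": the shift along the tool's x, y, z in m; "spin": the turn about the tool's z in degrees. A call has 1 to 8 rows; each row is the pose to reach, as a shift and turn from the pose commanded when the call began, along the tool's axes at that moment; what a row does not reach only later rows make up. A row lasts 1/8 s, in which the tool goes at most 62.5 mm and 10.7 degrees, less where a joint would pass 70% of its speed; a pose out of reach is approached as far as the arm can. A call with a gripper value outside its range is refused whole. The fingers move at their own pace and stop on an object; "newtons" is the grip in N (left out, the last holds). Time passes only in rows, so rows that repeat a pose let the fingers close. It gives the time, the measured TCP pose, the force, the opening and the grip force at its end, in the units of the state.
- get_state(): the state, without advancing time (a new reading comes with each control period).
- capture(name): name is "scene" or "top"; returns a dict with "pixels" (384x512x3 uint8, red, green, blue), "K" (3x3 intrinsics, pixels), "position" and "orientation" of the camera in the world. Camera axes: x right, y down, z forward; pixel columns grow to the right and rows downward; lengths in m; the calibration is good to about 2 mm. A picture is of the moment at which its call begins. There is no depth.
- finish_job(): hands the job in; it is judged then, once.
The state is a dict: "clock": time; "qpos": joint angles; "joint_velocities": joint speeds; "joint_torque": joint torques, N m; "tool_pos": TCP position; "tool_rot": TCP orientation; "force": force on the tool from outside, world axes, zero at the start; "ft_torque": the same for the moment, N m; "gripper_width": finger opening in m; "gripper_force": force on a finger pad.
Only numpy, scipy, OpenCV 4.12 (cv2) and the standard library are available. Lean on these libraries where they do the work, as an engineer would, in place of code of your own. Each camera call takes 0.05 s, during which the arm holds its last target. There are 200 camera calls.

## Working session

There is one attempt and no reset: what is moved stays moved. The work goes in short steps, Python scripts to look and compute and a tool call to move; the robot and the scene stay as the last step left them, time stands still between calls to the robot, and variables do not carry over. Pictures are saved under pics/ and viewed, at most 10 in all, crops included, and the job is handed in when it is done.

Besides the shell and the picture viewer there is one more tool, called after ">>>" as name(argument=value, ...), one argument or row to a line, values as JSON. drive_tool: Moves the arm, as the interface text tells. Its arguments: {"type":"object","properties":{"moves":{"type":"array","items":{"type":"object","properties":{"fingers":{"type":"number"},"dx":{"type":"number"},"dy":{"type":"number"},"dz":{"type":"number"},"spin":{"type":"number"}}}},"newtons":{"type":"number"}},"required":["moves"]}

```bash
mkdir -p pics; cat > h.py <<'E'
from station import *
import numpy as np, cv2
def save(c,f,box=None,s=1):
    im=c["pixels"]
    if box: im=im[box[1]:box[3],box[0]:box[2]]
    cv2.imwrite(f,cv2.resize(im[:,:,::-1],None,fx=s,fy=s,interpolation=cv2.INTER_CUBIC))
def ray(c,u,v,z):
    K=np.array(c["K"]);R=np.array(c["orientation"]);p=np.array(c["position"])
    d=R@np.linalg.solve(K,[u,v,1]); return p+d*(z-p[2])/d[2]
def proj(c,P):
    q=np.array(c["K"])@(np.array(c["orientation"]).T@(np.array(P)-np.array(c["position"]))); return q[:2]/q[2]
E
python3 - <<'E'
from h import *
c=capture("top"); save(c,"pics/top.png",s=1.5)
d=capture("scene"); save(d,"pics/scene.png",s=1.5)
for k in (c,d): print(k["position"],k["orientation"],k["K"])
s=get_state();print(s)
E
```

```text
[ 0.37246694 -0.01294258  1.09736699] [[-0.02198795 -0.98480096  0.17228928]
 [-0.99946508  0.02582562  0.02006453]
 [-0.02420905 -0.17175594 -0.98484203]] [[372.2108852    0.         257.5151211 ]
 [  0.         372.2108852  190.52094313]
 [  0.           0.           1.        ]]
[ 1.36903472 -0.0908514   1.02725248] [[ 0.08818862  0.74778265 -0.6580607 ]
 [ 0.9960956  -0.0635235   0.06130518]
 [ 0.00404063 -0.66089778 -0.75046505]] [[413.75804916   0.         258.00411309]
 [  0.         413.75804916 194.58855787]
 [  0.           0.           1.        ]]
{'clock': 0.1, 'qpos': array([-7.19901591e+01,  1.18799876e+01,  8.83932620e+01, -2.31419480e-03,
        7.98418213e+01, -8.62145239e+00]), 'joint_velocities': array([-0.05123089, -0.10376229, -0.19050159,  0.07781992, -0.10775886,
        0.11245659]), 'joint_torque': array([-3.29277091e-04, -3.71867466e+01, -2.82293719e+01,  6.99488749e-02,
        3.10451235e-02, -4.91792002e-05]), 'tool_pos': array([ 0.25752528, -0.51335822,  0.22322847]), 'tool_rot': array([[ 8.93906426e-01,  4.48253129e-01, -6.58755803e-04],
       [ 4.48253537e-01, -8.93904450e-01,  1.89766866e-03],
       [ 2.61771174e-04, -1.99162783e-03, -9.99997982e-01]]), 'force': array([-0.22737358,  1.3177118 ,  0.46519824]), 'ft_torque': array([ 0.03891223, -0.01170935,  0.04224286]), 'gripper_force': 0.0, 'gripper_width': 0.09396263895295223}
```

View pics/top.png

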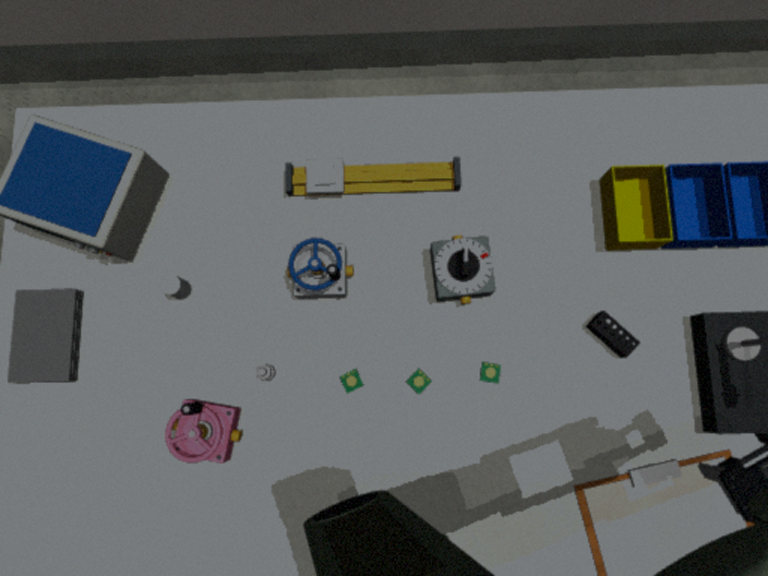

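View pics/scene.png

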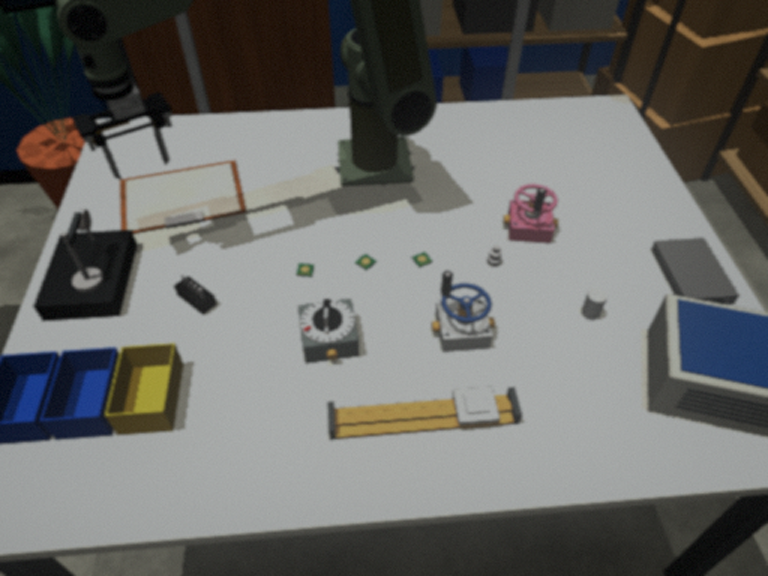

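The top view (at 1.5x) shows the blue valve wheel at about (315,265) with its handle at about (333,270). The regulator is at (464,264), with its pointer up and the red mark at (485,255). The pink decoy is at (200,432). Next I'll crop both devices.

```bash
python3 - <<'E'
from h import *
c=capture("top"); im=c["pixels"]
A=cv2.resize(im[148:212,182:246],(512,512),interpolation=cv2.INTER_CUBIC)
B=cv2.resize(im[148:212,278:342],(512,512),interpolation=cv2.INTER_CUBIC)
o=cv2.resize(cv2.convertScaleAbs(np.hstack([A,B]),alpha=1.5),(800,400))
cv2.imwrite("pics/crop.png",o[:,:,::-1])
E
```

```text
(no output)
```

View pics/crop.png

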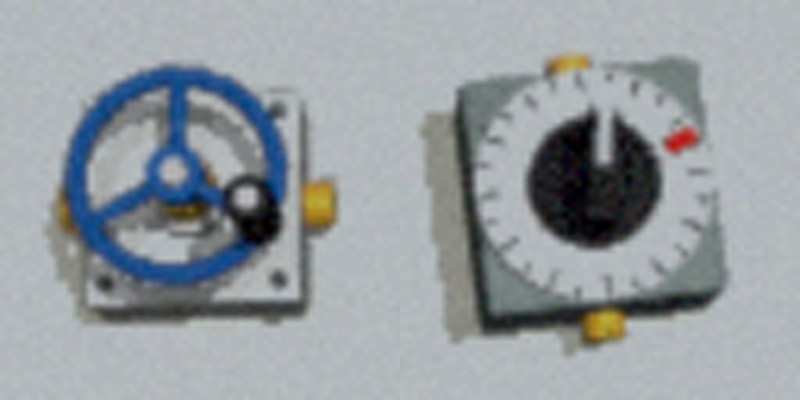

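Left half: the wheel rim is centred at about (176,176) and the handle top is at (248,196). Right half: the disc centre is at about (595,179), the dial centre at about (597,182), the pointer runs from (604,162) to (601,108), and the red mark is at (681,139).

```bash
python3 - <<'E'
from h import *
c=capture("top")
L=lambda u,v,z: ray(c,182+u/6.25-.5,148+v/6.25-.5,z)
Rr=lambda u,v,z: ray(c,278+(u-400)/6.25-.5,148+v/6.25-.5,z)
w=L(176.5,176,96); hub=L(173,175,102)
ht=L(248,196,154)
k=Rr(595,179,70); d=Rr(598,182,62)
m=Rr(681,139,62); nib=Rr(602,112,71); p0=Rr(604,162,100)
for n,v in dict(w=w,hub=hub,ht=ht,k=k,d=d,m=m,nib=nib,p0=p0).items(): print(n,v.round(4))
for q in (w,hub): print("handle r,dir",np.hypot(*(ht-q)[:2]),np.degrees(np.arctan2(*(ht-q)[1::-1])))
for q in (k,d):
  for n,v in dict(m=m,nib=nib,p0=p0).items(): print(n,np.hypot(*(v-q)[:2]),np.degrees(np.arctan2(*(v-q)[1::-1])))
# fittings
print("valve fit",L(70,205,30),L(320,204,30)); print("reg fit",Rr(569,64,30),Rr(604,325,30))
# valve block corners top z46
for p in ((300,92),(302,300),(88,303)): print(L(*p,46))
for p in ((458,92),(487,315),(724,295),(697,62)): print(Rr(*p,58))
E
```

```text
w [-20.502  -14.3543  96.    ]
hub [-21.8715 -15.4172 102.    ]
ht [-31.7524 -18.2942 154.    ]
k [-14.1808   8.2969  70.    ]
d [-12.4072   7.4081  62.    ]
m [-13.5205   9.6725  62.    ]
nib [-16.491   8.728  71.   ]
p0 [-21.2594  12.3382 100.    ]
handle r,dir 11.920320772802802 -160.69973900590318
handle r,dir 10.291209617591976 -163.76635211641064
m 1.5259215616072255 64.35771293871846
nib 2.350085676584526 169.42829213469068
p0 8.151031221988022 150.27711449694962
m 2.523302614406474 116.17907300566362
nib 4.291794306185978 162.08776913710489
p0 10.132512163458072 150.8847902909139
valve fit [-5.64436317 -5.74062526 30.        ] [-5.57152284 -2.55269932 30.        ]
reg fit [-7.2409319   3.21021879 30.        ] [-3.8628115   3.50000344 30.        ]
[-11.1463742   -4.33337334  46.        ]
[-6.95311212 -4.33201654 46.        ]
[-7.00242376 -8.54074418 46.        ]
[-13.97112542   3.52162305  58.        ]
[-8.28902893  4.03536832 58.        ]
[-8.63774632  9.88809327 58.        ]
[-14.57711787   9.53922549  58.        ]
```

Those heights were in mm and need to be in m.

```bash
python3 - <<'E'
from h import *
c=capture("top")
L=lambda u,v,z: ray(c,182+u/6.25-.5,148+v/6.25-.5,z/1000)
Rr=lambda u,v,z: ray(c,278+(u-400)/6.25-.5,148+v/6.25-.5,z/1000)
w=L(176.5,176,96); hub=L(173,175,102)
ht=L(248,196,154)
k=Rr(595,179,70); d=Rr(598,182,62)
m=Rr(681,139,62); nib=Rr(602,112,71); p0=Rr(604,162,100)
for n,v in dict(w=w,hub=hub,ht=ht,k=k,d=d,m=m,nib=nib,p0=p0).items(): print(n,v.round(4))
for q in (w,hub): print("handle r,dir",np.hypot(*(ht-q)[:2]),np.degrees(np.arctan2(*(ht-q)[1::-1])))
for q in (k,d):
  for n,v in dict(m=m,nib=nib,p0=p0).items(): print(n,np.hypot(*(v-q)[:2]),np.degrees(np.arctan2(*(v-q)[1::-1])))
print("valve fit",L(70,205,30),L(320,204,30)); print("reg fit",Rr(569,64,30),Rr(604,325,30))
for p in ((300,92),(302,300),(88,303)): print(L(*p,46))
for p in ((458,92),(487,315),(724,295),(697,62)): print(Rr(*p,58))
# second camera crops
s=capture("scene"); im=s["pixels"]
for n,P in dict(k=k,w=w).items(): print(n,proj(s,P))
A=cv2.resize(im[180:244,190:254],(400,400),interpolation=cv2.INTER_CUBIC)
B=cv2.resize(im[172:236,278:342],(400,400),interpolation=cv2.INTER_CUBIC)
cv2.imwrite("pics/crop2.png",cv2.convertScaleAbs(np.hstack([A,B]),alpha=1.4)[:,:,::-1])
E
```

```text
w [0.5927 0.1384 0.096 ]
hub [0.5919 0.139  0.102 ]
ht [0.5707 0.0998 0.154 ]
k [ 0.5895 -0.1368  0.07  ]
d [ 0.5897 -0.1391  0.062 ]
m [ 0.6087 -0.1776  0.062 ]
nib [ 0.6201 -0.1413  0.071 ]
p0 [ 0.5906 -0.1375  0.1   ]
handle r,dir 0.04439858597220674 -119.78654479219068
handle r,dir 0.0445494699839399 -118.45581742207588
m 0.04504531791344681 -64.78578599309925
nib 0.030927968799093253 -8.252490198345615
p0 0.0013192717096730396 -29.525814582334792
m 0.04289706526009901 -63.8209269943364
nib 0.030421872171906478 -4.113939472219377
p0 0.0018336416041146821 61.18748783646994
valve fit [0.59466697 0.19857931 0.03      ] [0.59197699 0.08085    0.03      ]
reg fit [ 0.65362785 -0.13197312  0.03      ] [ 0.52887471 -0.14267479  0.03      ]
[0.64217338 0.0882176  0.046     ]
[0.54399078 0.08818583 0.046     ]
[0.54514538 0.18673055 0.046     ]
[ 0.63446284 -0.07750393  0.058     ]
[ 0.53067531 -0.08688785  0.058     ]
[ 0.53704488 -0.19379203  0.058     ]
[ 0.64553172 -0.18741971  0.058     ]
k [218.11862681 212.30889538]
w [310.7851244  201.48226296]
```

View pics/crop2.png

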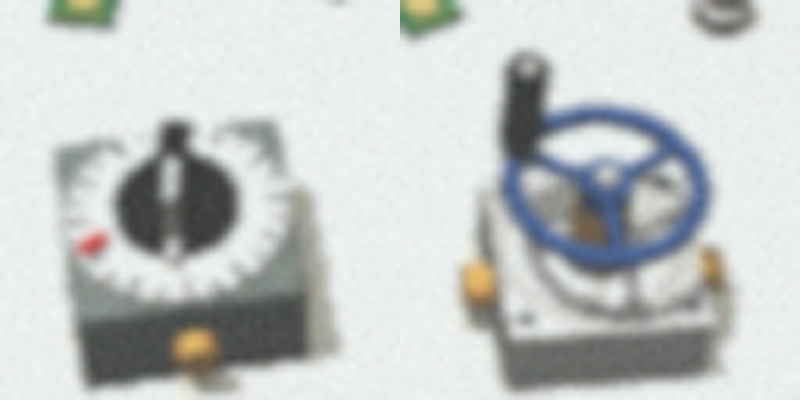

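The scene view agrees with the top view: the pointer faces roughly +x, the red mark is on the -y side, and the handle is on the robot/-y side of the wheel.

- **Regulator:** about (0.5895, -0.1375). The pointer is at about -6.5° and the mark at about -64°. The mark's radius is 44 mm against an expected 43 mm.
- **Wheel:** about (0.592, 0.1385). The handle is at about -119° (241°, or 4.2 rad, which is inside 3 to 6.5) at a radius of 44.5 mm against an expected 45 mm.

I'll move above the knob.

>>> drive_tool(
  moves=[
    {"dx": 0.015, "dy": -0.006, "spin": 2, "fingers": 1},
    {"dx": 0.05, "dy": -0.02, "spin": 5, "fingers": 1},
    {"dx": 0.1, "dy": -0.04, "spin": 10, "fingers": 1},
    {"dx": 0.15, "dy": -0.06, "spin": 15, "fingers": 1},
    {"dx": 0.2, "dy": -0.08, "spin": 20, "fingers": 1},
    {"dx": 0.25, "dy": -0.1, "spin": 25, "fingers": 1},
    {"dx": 0.3, "dy": -0.12, "spin": 29, "fingers": 1},
    {"dx": 0.35, "dy": -0.14, "spin": 33.1, "fingers": 1},
  ],
  newtons=25,
)

```text
validation failed for argument at $.mo...
```

>>> drive_tool(
  moves=[
    {"dx": 0.015, "dy": -0.006, "dz": 0.0, "spin": 2.0, "fingers": 1.0},
    {"dx": 0.05, "dy": -0.02, "dz": 0.0, "spin": 5.0, "fingers": 1.0},
    {"dx": 0.1, "dy": -0.04, "dz": 0.0, "spin": 10.0, "fingers": 1.0},
    {"dx": 0.15, "dy": -0.06, "dz": 0.0, "spin": 15.0, "fingers": 1.0},
  ],
  newtons=25,
)

```text
clock: 0.8
tool_pos: [0.3656, -0.3921, 0.2242]
tool_rot: [[0.98, 0.198, 0.0], [0.198, -0.98, -0.0], [0.0, 0.0, -1.0]]
force: [0.8, -0.4, 0.0]
gripper_width: 0.0941
gripper_force: 0.0
```

>>> drive_tool(
  moves=[
    {"dx": 0.04, "dy": -0.03, "dz": 0.0, "spin": 3.0, "fingers": 1.0},
    {"dx": 0.085, "dy": -0.064, "dz": 0.0, "spin": 6.0, "fingers": 1.0},
    {"dx": 0.13, "dy": -0.098, "dz": 0.0, "spin": 9.0, "fingers": 1.0},
    {"dx": 0.175, "dy": -0.132, "dz": 0.0, "spin": 12.0, "fingers": 1.0},
    {"dx": 0.22, "dy": -0.166, "dz": 0.0, "spin": 15.0, "fingers": 1.0},
    {"dx": 0.255, "dy": -0.193, "dz": 0.0, "spin": 18.0, "fingers": 1.0},
    {"dx": 0.271, "dy": -0.205, "dz": 0.0, "spin": 18.0, "fingers": 1.0},
    {"dx": 0.271, "dy": -0.205, "dz": 0.02, "spin": 18.0, "fingers": 1.0},
  ],
  newtons=25,
)

```text
clock: 1.8
tool_pos: [0.591, -0.1375, 0.2059]
tool_rot: [[0.994, -0.108, 0.004], [-0.108, -0.994, -0.002], [0.004, 0.002, -1.0]]
force: [-0.4, -0.2, -0.1]
gripper_width: 0.094
gripper_force: 0.0
```

>>> drive_tool(
  moves=[
    {"dx": 0.0, "dy": 0.0, "dz": 0.03, "spin": 0.0, "fingers": 1.0},
    {"dx": 0.0, "dy": 0.0, "dz": 0.06, "spin": 0.0, "fingers": 1.0},
    {"dx": 0.0, "dy": 0.0, "dz": 0.09, "spin": 0.0, "fingers": 1.0},
    {"dx": 0.0, "dy": 0.0, "dz": 0.105, "spin": 0.0, "fingers": 0.5},
    {"dx": 0.0, "dy": 0.0, "dz": 0.11, "spin": 0.0, "fingers": 0.0},
    {"dx": 0.0, "dy": 0.0, "dz": 0.11, "spin": 0.0, "fingers": -0.4},
    {"dx": 0.0, "dy": 0.0, "dz": 0.11, "spin": 0.0, "fingers": -0.5},
    {"dx": 0.0, "dy": 0.0, "dz": 0.11, "spin": 0.0, "fingers": -0.5},
  ],
  newtons=15,
)

```text
clock: 2.8
tool_pos: [0.5898, -0.138, 0.0954]
tool_rot: [[0.994, -0.111, 0.002], [-0.111, -0.994, -0.001], [0.002, 0.001, -1.0]]
force: [-1.1, 0.4, -0.5]
gripper_width: 0.0476
gripper_force: 0.0
```

```bash
python3 - <<'E'
from h import *
c=capture("scene"); save(c,"pics/k1.png",(170,120,290,240),5)
E
```

```text
(no output)
```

View pics/k1.png

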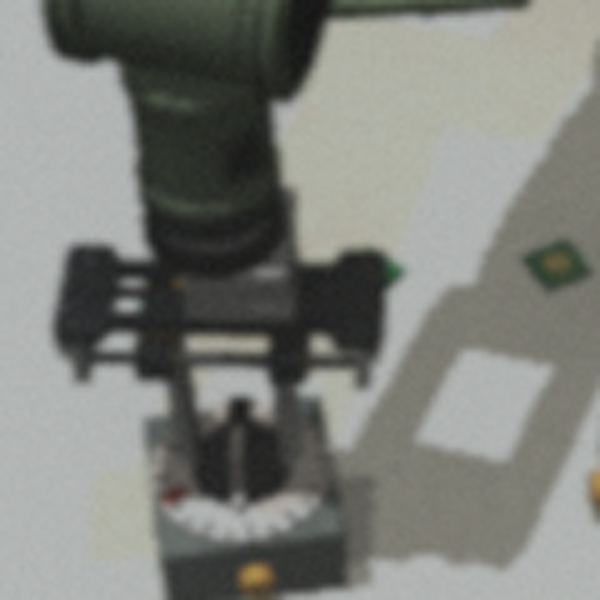

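The fingers are at crop x of about 188 and 290, straddling the bar at about 240, so it is centred. I'll close.

>>> drive_tool(
  moves=[
    {"dx": 0.0, "dy": 0.0, "dz": 0.001, "spin": 0.0, "fingers": -0.7},
    {"dx": 0.0, "dy": 0.0, "dz": 0.001, "spin": 0.0, "fingers": -0.9},
    {"dx": 0.0, "dy": 0.0, "dz": 0.001, "spin": 0.0, "fingers": -1.0},
    {"dx": 0.0, "dy": 0.0, "dz": 0.001, "spin": 0.0, "fingers": -1.0},
    {"dx": 0.0, "dy": 0.0, "dz": 0.001, "spin": 0.0, "fingers": -1.0},
  ],
  newtons=15,
)

```text
clock: 3.48
tool_pos: [0.589, -0.138, 0.0932]
tool_rot: [[0.994, -0.111, -0.0], [-0.111, -0.994, -0.0], [-0.0, 0.001, -1.0]]
force: [0.3, -1.8, -0.4]
gripper_width: 0.014
gripper_force: 14.8
```

>>> drive_tool(
  moves=[
    {"dx": 0.0, "dy": 0.0, "dz": 0.0, "spin": 5.0, "fingers": -1.0},
    {"dx": 0.0, "dy": 0.0, "dz": 0.0, "spin": 13.0, "fingers": -1.0},
    {"dx": 0.0, "dy": 0.0, "dz": 0.0, "spin": 22.0, "fingers": -1.0},
    {"dx": 0.0, "dy": 0.0, "dz": 0.0, "spin": 31.0, "fingers": -1.0},
    {"dx": 0.0, "dy": 0.0, "dz": 0.0, "spin": 40.0, "fingers": -1.0},
    {"dx": 0.0, "dy": 0.0, "dz": 0.0, "spin": 49.0, "fingers": -1.0},
    {"dx": 0.0, "dy": 0.0, "dz": 0.0, "spin": 55.5, "fingers": -1.0},
    {"dx": 0.0, "dy": 0.0, "dz": 0.0, "spin": 57.5, "fingers": -1.0},
  ],
  newtons=15,
)

```text
clock: 4.47
tool_pos: [0.5886, -0.1386, 0.0932]
tool_rot: [[0.44, -0.898, -0.001], [-0.898, -0.44, -0.001], [0.001, 0.001, -1.0]]
force: [-1.8, -3.7, -0.6]
gripper_width: 0.0139
gripper_force: 14.9
```

>>> drive_tool(
  moves=[
    {"dx": 0.0, "dy": 0.0, "dz": 0.0, "spin": 0.0, "fingers": -1.0},
    {"dx": 0.0, "dy": 0.0, "dz": 0.0, "spin": 0.0, "fingers": -1.0},
  ],
  newtons=15,
)

```text
clock: 4.72
tool_pos: [0.5885, -0.1384, 0.0932]
tool_rot: [[0.442, -0.897, -0.001], [-0.897, -0.442, -0.001], [0.001, 0.002, -1.0]]
force: [-2.4, -4.7, -0.5]
gripper_width: 0.014
gripper_force: 15.0
```

>>> drive_tool(
  moves=[
    {"dx": 0.0, "dy": 0.0, "dz": 0.0, "spin": 0.0, "fingers": 0.0},
    {"dx": 0.0, "dy": 0.0, "dz": 0.0, "spin": 0.0, "fingers": 0.2},
    {"dx": 0.0, "dy": 0.0, "dz": 0.0, "spin": 0.0, "fingers": 0.2},
    {"dx": 0.0, "dy": 0.0, "dz": -0.03, "spin": 0.0, "fingers": 0.2},
    {"dx": 0.0, "dy": 0.0, "dz": -0.07, "spin": 0.0, "fingers": 0.2},
    {"dx": 0.0, "dy": 0.0, "dz": -0.11, "spin": -8.0, "fingers": 0.2},
    {"dx": 0.0, "dy": 0.0, "dz": -0.14, "spin": -16.0, "fingers": 0.2},
    {"dx": 0.0, "dy": 0.0, "dz": -0.147, "spin": -24.0, "fingers": 0.2},
  ],
  newtons=25,
)

```text
clock: 5.72
tool_pos: [0.5908, -0.1379, 0.2438]
tool_rot: [[0.771, -0.637, 0.006], [-0.637, -0.771, -0.002], [0.006, -0.003, -1.0]]
force: [0.5, 0.2, -1.0]
gripper_width: 0.0562
gripper_force: 0.0
```

>>> drive_tool(
  moves=[
    {"dx": -0.015, "dy": -0.015, "dz": 0.0, "spin": -4.0, "fingers": 0.2},
    {"dx": -0.04, "dy": -0.041, "dz": 0.0, "spin": -10.0, "fingers": 0.2},
    {"dx": -0.07, "dy": -0.072, "dz": 0.0, "spin": -17.0, "fingers": 0.2},
    {"dx": -0.1, "dy": -0.102, "dz": 0.0, "spin": -24.0, "fingers": 0.2},
    {"dx": -0.13, "dy": -0.133, "dz": 0.0, "spin": -31.0, "fingers": 0.2},
    {"dx": -0.155, "dy": -0.158, "dz": 0.0, "spin": -37.0, "fingers": 0.2},
    {"dx": -0.167, "dy": -0.17, "dz": 0.0, "spin": -40.0, "fingers": 0.2},
    {"dx": -0.167, "dy": -0.17, "dz": 0.0, "spin": -40.0, "fingers": 0.2},
  ],
  newtons=25,
)

```text
clock: 6.72
tool_pos: [0.5698, 0.1005, 0.2402]
tool_rot: [[1.0, 0.003, 0.0], [0.003, -1.0, -0.0], [0.0, 0.0, -1.0]]
force: [0.4, -0.5, -0.2]
gripper_width: 0.0562
gripper_force: 0.0
```

```bash
python3 - <<'E'
from h import *
c=capture("top"); im=c["pixels"]; s=capture("scene")["pixels"]
A=cv2.resize(im[148:212,278:342],(400,400),interpolation=cv2.INTER_CUBIC)
B=cv2.resize(s[180:244,190:254],(400,400),interpolation=cv2.INTER_CUBIC)
cv2.imwrite("pics/k2.png",cv2.convertScaleAbs(np.hstack([A,B]),alpha=1.5)[:,:,::-1])
print(get_state()["tool_pos"])
E
```

```text
[0.57005799 0.09894859 0.24025186]
```

View pics/k2.png

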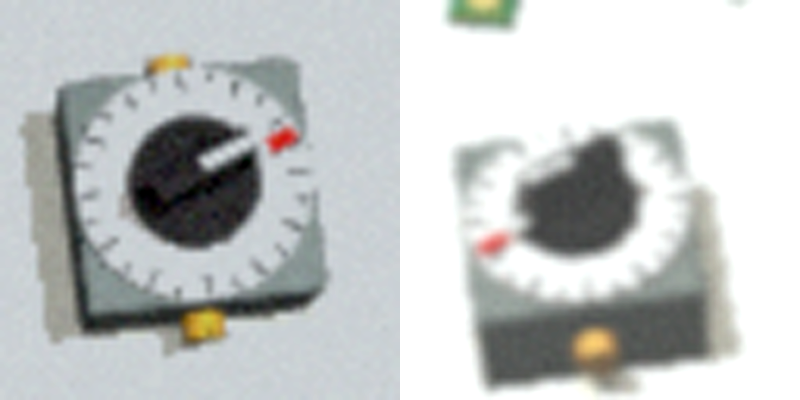

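In the top crop the pointer runs from (203,162) to (257,144) and the red mark is at (283,139); they look nearly aligned. I'll measure it with a model fit in both cameras before going on.

```bash
cat > fit.py <<'E'
from h import *
from scipy.optimize import minimize
def hull(img,c,P,val,s,o):
    q=np.array([(proj(c,p)+.5-o)*s*16 for p in P]).astype(np.int32)
    cv2.fillConvexPoly(img,cv2.convexHull(q.reshape(-1,1,2)),val,cv2.LINE_AA,4)
for name in ("top","scene"):
    n=6; cs=[capture(name) for _ in range(n)]; c=cs[0]
    im=np.mean([k["pixels"].astype(float) for k in cs],0)
    C0=np.array([.589,-.138]); o=np.round(proj(c,[*C0,.07]))-32; x0,y0=o.astype(int); s=8
    cut=im[y0:y0+64,x0:x0+64]; R=cut[:,:,0]
    g=np.linspace(0,2*np.pi,48)
    def model(p):
        C=p[:2]/1000+C0; t=np.radians(p[2]); u=np.array([np.cos(t),np.sin(t)]);v=np.array([-u[1],u[0]])
        I=np.full((512,512),220,np.uint8)
        box=lambda a,b,w,z0,z1:[[*(C+x*u+y*v),z] for x in (a,b) for y in (-w,w) for z in (z0,z1)]
        hull(I,c,[[*(C+.03*np.array([np.cos(a),np.sin(a)])),z] for a in g for z in (.062,.070)],30,s,o)
        hull(I,c,box(.025,.036,.002,.0695,.0705),220,s,o)
        hull(I,c,box(-.025,.025,.007,.07,.1),20,s,o)
        hull(I,c,box(0,.025,.002,.1,.1005),220,s,o)
        return cv2.GaussianBlur(cv2.resize(I,(64,64),interpolation=cv2.INTER_AREA).astype(float),(0,0),.7)
    M=np.zeros((512,512),np.uint8); hull(M,c,[[*(C0+.043*np.array([np.cos(a),np.sin(a)])),.066] for a in g]+[[*C0,.1]],255,s,o)
    w=cv2.resize(M,(64,64),interpolation=cv2.INTER_AREA)>128
    f=lambda p:-np.corrcoef(model(p)[w],R[w])[0,1]
    best=min((minimize(f,[0,0,t],method="Nelder-Mead",options=dict(initial_simplex=[[0,0,t],[2,0,t],[0,2,t],[0,0,t+5]],xatol=.02)) for t in (-70,-64,-58)),key=lambda r:r.fun)
    r=np.clip(cut[:,:,0]-np.maximum(cut[:,:,1],cut[:,:,2])-25,0,None)
    yy,xx=np.mgrid[:64,:64]; u=(r*xx).sum()/r.sum()+x0; vv=(r*yy).sum()/r.sum()+y0
    m=ray(c,u,vv,.0622); d=m[:2]-C0-best.x[:2]/1000
    print(name,best.x,best.fun,"mark",m.round(4),"r",np.hypot(*d),"ang",np.degrees(np.arctan2(d[1],d[0])),(r>0).sum())
E
python3 fit.py
```

```text
top [  0.06924176   1.56283089 -63.70727819] -0.982278878186027 mark [ 0.6073 -0.1773  0.0622] r 0.04473305723943926 ang -65.94682047152357 23
scene [ -3.64221713   0.15797984 -61.90470446] -0.9775476799953315 mark [ 0.6094 -0.1734  0.0622] r 0.04292114238416371 ang -55.935477886118825 27
```

```bash
cat >> fit.py <<'E'
    b=cv2.convertScaleAbs(cv2.resize(cut.clip(0,255).astype(np.uint8),(400,400),interpolation=cv2.INTER_CUBIC),alpha=1.4)
    C=best.x[:2]/1000+C0
    for rad,z,col in ((.054,.062,(0,0,255)),(.03,.07,(0,160,0)),(.044,.0622,(255,0,255))):
        q=np.array([(proj(c,[*(C+rad*np.array([np.cos(a),np.sin(a)])),z])+.5-o)*6.25 for a in g]).astype(np.int32)
        cv2.polylines(b,[q],True,col,1)
    t=np.radians(best.x[2]);u=np.array([np.cos(t),np.sin(t)])
    for z,e in ((.1,.025),(.0625,.05)):
        cv2.line(b,*[tuple(((proj(c,[*(C+l*u),z])+.5-o)*6.25).astype(int).tolist()) for l in (0,e)],(255,128,0),1)
    out=b if name=="top" else np.hstack([out,b])
cv2.imwrite("pics/fit.png",out[:,:,::-1])
E
python3 fit.py
```

```text
top [  0.08268667   1.56027885 -63.76451645] -0.9822652570426404 mark [ 0.607  -0.1772  0.0622] r 0.0444913527606901 ang -66.29442259820365 23
scene [ -3.7417408    0.13432581 -61.32711644] -0.9775672347029938 mark [ 0.6092 -0.1735  0.0622] r 0.042947982287339634 ang -56.18072867814807 26
```

View pics/fit.png

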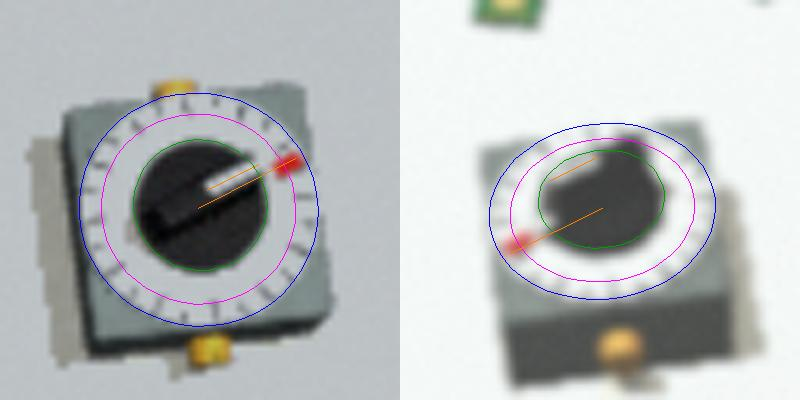

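The overlay shows the pointer line passing through the red mark in both views: red at (288,163) in the top crop and (518,244) in the scene crop. The centroid numbers were probably pulled off by the brass, so I'll redo them with a stricter red mask.

```bash
sed -i 's/^    r=np.clip.*/    r=np.clip(cut[:,:,0]-1.5*cut[:,:,1],0,None)*(np.abs(cut[:,:,1]-cut[:,:,2])<25)*(cut[:,:,0]>70)/' fit.py; python3 fit.py
```

```text
top [  0.08012963   1.54315701 -63.86264437] -0.9820356119732868 mark [ 0.6081 -0.1778  0.0622] r 0.04556616125686888 ang -65.28707198560176 11
scene [ -3.59154091   0.06272889 -62.03840072] -0.9774795302149424 mark [ 0.6035 -0.1779  0.0622] r 0.04385010236537084 ang -65.66519309560792 6
```

The mark is at about -65° and the pointer at about -63.9°, so they agree to about 1°, or under 1 mm at the tip. That is good enough. Next I'll descend on the handle.

>>> drive_tool(
  moves=[
    {"dx": 0.0, "dy": 0.0, "dz": 0.03, "spin": 0.0, "fingers": 0.2},
    {"dx": 0.0, "dy": 0.0, "dz": 0.06, "spin": 0.0, "fingers": 0.2},
    {"dx": 0.0, "dy": 0.0, "dz": 0.09, "spin": 0.0, "fingers": 0.2},
    {"dx": 0.0, "dy": 0.0, "dz": 0.108, "spin": 0.0, "fingers": 0.0},
    {"dx": 0.0, "dy": 0.0, "dz": 0.11, "spin": 0.0, "fingers": -0.2},
    {"dx": 0.0, "dy": 0.0, "dz": 0.11, "spin": 0.0, "fingers": -0.3},
  ],
  newtons=20,
)

```text
clock: 9.38
tool_pos: [0.5707, 0.0998, 0.1312]
tool_rot: [[1.0, 0.002, 0.002], [0.002, -1.0, 0.0], [0.002, -0.0, -1.0]]
force: [-0.5, -0.7, 0.3]
gripper_width: 0.0336
gripper_force: 0.0
```

```bash
python3 - <<'E'
from h import *
c=capture("scene"); s=c["pixels"]; d=capture("top")["pixels"]
A=cv2.resize(s[150:230,260:340],(400,400),interpolation=cv2.INTER_CUBIC)
B=cv2.resize(d[148:228,182:262],(400,400),interpolation=cv2.INTER_CUBIC)
cv2.imwrite("pics/h1.png",cv2.convertScaleAbs(np.hstack([A,B]),alpha=1.5)[:,:,::-1])
E
```

```text
(no output)
```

View pics/h1.png

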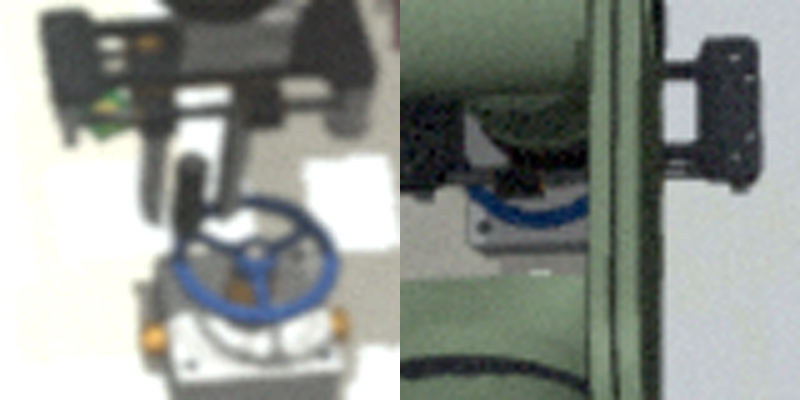

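The handle at crop x of about 188 sits between the fingers (152 and 230). I'll close on it.

>>> drive_tool(
  moves=[
    {"dx": 0.0, "dy": 0.0, "dz": 0.0, "spin": 0.0, "fingers": -0.5},
    {"dx": 0.0, "dy": 0.0, "dz": 0.0, "spin": 0.0, "fingers": -0.7},
    {"dx": 0.0, "dy": 0.0, "dz": 0.0, "spin": 0.0, "fingers": -1.0},
    {"dx": 0.0, "dy": 0.0, "dz": 0.0, "spin": 0.0, "fingers": -1.0},
    {"dx": 0.0, "dy": 0.0, "dz": 0.0, "spin": 0.0, "fingers": -1.0},
  ],
  newtons=20,
)

```text
clock: 10.1
tool_pos: [0.5704, 0.0997, 0.1311]
tool_rot: [[1.0, 0.002, 0.001], [0.002, -1.0, -0.0], [0.001, 0.0, -1.0]]
force: [-1.0, -0.4, 5.6]
gripper_width: 0.0207
gripper_force: 20.0
```

```bash
cat > arc.py <<'E'
import numpy as np,sys
cx,cy,R=map(float,sys.argv[1:4]); a0=float(sys.argv[4])
p=lambda a:np.array([cx+R*np.cos(np.radians(a)),cy+R*np.sin(np.radians(a))])
for a in map(float,sys.argv[5:]):
    d=p(a)-p(a0); print(a,"dx %.4f dy %.4f"%(d[0],-d[1]))
E
python3 arc.py .592 .1385 .0447 241 233 221 207 193 179 165 153 147
```

```text
233.0 dx -0.0052 dy -0.0034
221.0 dx -0.0121 dy -0.0098
207.0 dx -0.0182 dy -0.0188
193.0 dx -0.0219 dy -0.0290
179.0 dx -0.0230 dy -0.0399
165.0 dx -0.0215 dy -0.0507
153.0 dx -0.0182 dy -0.0594
147.0 dx -0.0158 dy -0.0634
```

>>> drive_tool(
  moves=[
    {"dx": -0.0052, "dy": -0.0034, "dz": 0.0, "spin": 0.0, "fingers": -1.0},
    {"dx": -0.0121, "dy": -0.0098, "dz": 0.0, "spin": 0.0, "fingers": -1.0},
    {"dx": -0.0182, "dy": -0.0188, "dz": 0.0, "spin": 0.0, "fingers": -1.0},
    {"dx": -0.0219, "dy": -0.029, "dz": 0.0, "spin": 0.0, "fingers": -1.0},
    {"dx": -0.023, "dy": -0.0399, "dz": 0.0, "spin": 0.0, "fingers": -1.0},
    {"dx": -0.0215, "dy": -0.0507, "dz": 0.0, "spin": 0.0, "fingers": -1.0},
    {"dx": -0.0182, "dy": -0.0594, "dz": 0.0, "spin": 0.0, "fingers": -1.0},
    {"dx": -0.0158, "dy": -0.0634, "dz": 0.0, "spin": 0.0, "fingers": -1.0},
  ],
  newtons=20,
)

```text
clock: 11.1
tool_pos: [0.5557, 0.1622, 0.1311]
tool_rot: [[1.0, 0.003, 0.005], [0.003, -1.0, -0.004], [0.005, 0.004, -1.0]]
force: [5.9, -6.7, 4.6]
gripper_width: 0.0207
gripper_force: 20.0
```

```bash
cat > arc.py <<'E'
import numpy as np,sys
x0,y0=map(float,sys.argv[1:3]); cx,cy,R=.5936,.1382,.045
for a in map(float,sys.argv[3:]):
    t=np.radians(a); print(a,"dx %.4f dy %.4f"%(cx+R*np.cos(t)-x0,-(cy+R*np.sin(t)-y0)))
E
python3 arc.py .5544 .1629 136 122 107 92 77 62 47 35
```

```text
136.0 dx 0.0068 dy -0.0066
122.0 dx 0.0154 dy -0.0135
107.0 dx 0.0260 dy -0.0183
92.0 dx 0.0376 dy -0.0203
77.0 dx 0.0493 dy -0.0191
62.0 dx 0.0603 dy -0.0150
47.0 dx 0.0699 dy -0.0082
35.0 dx 0.0761 dy -0.0011
```

>>> drive_tool(
  moves=[
    {"dx": 0.0068, "dy": -0.0066, "dz": 0.0, "spin": 0.0, "fingers": -1.0},
    {"dx": 0.0154, "dy": -0.0135, "dz": 0.0, "spin": 0.0, "fingers": -1.0},
    {"dx": 0.026, "dy": -0.0183, "dz": 0.0, "spin": 0.0, "fingers": -1.0},
    {"dx": 0.0376, "dy": -0.0203, "dz": 0.0, "spin": 0.0, "fingers": -1.0},
    {"dx": 0.0493, "dy": -0.0191, "dz": 0.0, "spin": 0.0, "fingers": -1.0},
    {"dx": 0.0603, "dy": -0.015, "dz": 0.0, "spin": 0.0, "fingers": -1.0},
    {"dx": 0.0699, "dy": -0.0082, "dz": 0.0, "spin": 0.0, "fingers": -1.0},
    {"dx": 0.0761, "dy": -0.0011, "dz": 0.0, "spin": 0.0, "fingers": -1.0},
  ],
  newtons=20,
)

```text
clock: 12.1
tool_pos: [0.6288, 0.1667, 0.1311]
tool_rot: [[1.0, 0.003, -0.002], [0.003, -1.0, 0.003], [-0.002, -0.003, -1.0]]
force: [-2.4, 2.4, 8.1]
gripper_width: 0.021
gripper_force: 20.0
```

```bash
python3 arc.py .6305 .164 27 20 14 9 5 2 0 0
```

```text
27.0 dx 0.0032 dy 0.0054
20.0 dx 0.0054 dy 0.0104
14.0 dx 0.0068 dy 0.0149
9.0 dx 0.0075 dy 0.0188
5.0 dx 0.0079 dy 0.0219
2.0 dx 0.0081 dy 0.0242
0.0 dx 0.0081 dy 0.0258
0.0 dx 0.0081 dy 0.0258
```

>>> drive_tool(
  moves=[
    {"dx": 0.0032, "dy": 0.0054, "dz": 0.0, "spin": 0.0, "fingers": -1.0},
    {"dx": 0.0054, "dy": 0.0104, "dz": 0.0, "spin": 0.0, "fingers": -1.0},
    {"dx": 0.0068, "dy": 0.0149, "dz": 0.0, "spin": 0.0, "fingers": -1.0},
    {"dx": 0.0075, "dy": 0.0188, "dz": 0.0, "spin": 0.0, "fingers": -1.0},
    {"dx": 0.0079, "dy": 0.0219, "dz": 0.0, "spin": 0.0, "fingers": -1.0},
    {"dx": 0.0079, "dy": 0.0219, "dz": 0.0, "spin": 0.0, "fingers": -1.0},
  ],
  newtons=20,
)

```text
clock: 12.85
tool_pos: [0.6384, 0.1446, 0.1311]
tool_rot: [[1.0, 0.003, 0.002], [0.003, -1.0, 0.003], [0.002, -0.003, -1.0]]
force: [4.0, 3.0, 5.0]
gripper_width: 0.0208
gripper_force: 20.0
```

>>> drive_tool(
  moves=[
    {"dx": 0.0, "dy": 0.003, "dz": 0.0, "spin": 0.0, "fingers": -1.0},
    {"dx": 0.0, "dy": 0.003, "dz": 0.0, "spin": 0.0, "fingers": -1.0},
    {"dx": 0.0, "dy": 0.003, "dz": 0.0, "spin": 0.0, "fingers": -1.0},
  ],
  newtons=20,
)

```text
clock: 13.22
tool_pos: [0.6388, 0.1413, 0.1312]
tool_rot: [[1.0, 0.003, 0.003], [0.003, -1.0, 0.002], [0.003, -0.002, -1.0]]
force: [3.7, 2.3, 4.1]
gripper_width: 0.0204
gripper_force: 20.0
```

>>> drive_tool(
  moves=[
    {"dx": 0.0, "dy": 0.003, "dz": 0.0, "spin": 0.0, "fingers": -1.0},
    {"dx": 0.0, "dy": 0.003, "dz": 0.0, "spin": 0.0, "fingers": -1.0},
    {"dx": 0.0, "dy": 0.003, "dz": 0.0, "spin": 0.0, "fingers": -1.0},
  ],
  newtons=20,
)

```text
clock: 13.6
tool_pos: [0.6389, 0.1379, 0.1312]
tool_rot: [[1.0, 0.003, 0.003], [0.003, -1.0, 0.002], [0.003, -0.002, -1.0]]
force: [4.7, 1.1, 4.6]
gripper_width: 0.0207
gripper_force: 20.0
```

>>> drive_tool(
  moves=[
    {"dx": 0.0005, "dy": 0.003, "dz": 0.0, "spin": 0.0, "fingers": -1.0},
    {"dx": 0.0005, "dy": 0.003, "dz": 0.0, "spin": 0.0, "fingers": -1.0},
    {"dx": 0.0005, "dy": 0.003, "dz": 0.0, "spin": 0.0, "fingers": -1.0},
  ],
  newtons=20,
)

```text
clock: 13.98
tool_pos: [0.6389, 0.1376, 0.1312]
tool_rot: [[1.0, 0.003, 0.003], [0.003, -1.0, 0.006], [0.003, -0.006, -1.0]]
force: [3.9, 8.3, 5.4]
gripper_width: 0.0208
gripper_force: 20.0
```

>>> drive_tool(
  moves=[
    {"dx": 0.0, "dy": 0.003, "dz": 0.0, "spin": 0.0, "fingers": -1.0},
    {"dx": 0.0, "dy": 0.003, "dz": 0.0, "spin": 0.0, "fingers": -1.0},
    {"dx": 0.0, "dy": 0.003, "dz": 0.0, "spin": 0.0, "fingers": -1.0},
  ],
  newtons=20,
)

```text
clock: 14.35
tool_pos: [0.6389, 0.1374, 0.1311]
tool_rot: [[1.0, 0.004, 0.003], [0.004, -1.0, 0.011], [0.003, -0.011, -1.0]]
force: [4.7, 13.6, 5.0]
gripper_width: 0.0208
gripper_force: 20.0
```

The stop is felt: the TCP y held at about 0.1376 while the force rose from 1 to 13.6 N. Next I'll turn counter-clockwise by 720°.

```bash
sed -i 's/cx,cy,R=.*/cx,cy,R=.594,.1381,.045/' arc.py; python3 arc.py .639 .1305 2 12 26 42 58 74 90 106;echo; python3 arc.py .5816 .1814 122 138 154 170 186 202 218 234;echo; python3 arc.py .5675 .1017 250 266 282 298 314 330 346 2
```

```text
2.0 dx -0.0000 dy -0.0092
12.0 dx -0.0010 dy -0.0170
26.0 dx -0.0046 dy -0.0273
42.0 dx -0.0116 dy -0.0377
58.0 dx -0.0212 dy -0.0458
74.0 dx -0.0326 dy -0.0509
90.0 dx -0.0450 dy -0.0526
106.0 dx -0.0574 dy -0.0509

122.0 dx -0.0114 dy 0.0051
138.0 dx -0.0210 dy 0.0132
154.0 dx -0.0280 dy 0.0236
170.0 dx -0.0319 dy 0.0355
186.0 dx -0.0324 dy 0.0480
202.0 dx -0.0293 dy 0.0602
218.0 dx -0.0231 dy 0.0710
234.0 dx -0.0141 dy 0.0797

250.0 dx 0.0111 dy 0.0059
266.0 dx 0.0234 dy 0.0085
282.0 dx 0.0359 dy 0.0076
298.0 dx 0.0476 dy 0.0033
314.0 dx 0.0578 dy -0.0040
330.0 dx 0.0655 dy -0.0139
346.0 dx 0.0702 dy -0.0255
2.0 dx 0.0715 dy -0.0380
```

>>> drive_tool(
  moves=[
    {"dx": 0.0, "dy": -0.0092, "dz": 0.0, "spin": 0.0, "fingers": -1.0},
    {"dx": -0.001, "dy": -0.017, "dz": 0.0, "spin": 0.0, "fingers": -1.0},
    {"dx": -0.0046, "dy": -0.0273, "dz": 0.0, "spin": 0.0, "fingers": -1.0},
    {"dx": -0.0116, "dy": -0.0377, "dz": 0.0, "spin": 0.0, "fingers": -1.0},
    {"dx": -0.0212, "dy": -0.0458, "dz": 0.0, "spin": 0.0, "fingers": -1.0},
    {"dx": -0.0326, "dy": -0.0509, "dz": 0.0, "spin": 0.0, "fingers": -1.0},
    {"dx": -0.045, "dy": -0.0526, "dz": 0.0, "spin": 0.0, "fingers": -1.0},
    {"dx": -0.0574, "dy": -0.0509, "dz": 0.0, "spin": 0.0, "fingers": -1.0},
  ],
  newtons=20,
)

```text
clock: 15.35
tool_pos: [0.5812, 0.1813, 0.1311]
tool_rot: [[1.0, 0.003, 0.002], [0.003, -1.0, -0.001], [0.002, 0.001, -1.0]]
force: [4.0, -3.6, 5.7]
gripper_width: 0.0208
gripper_force: 20.0
```

>>> drive_tool(
  moves=[
    {"dx": -0.0114, "dy": 0.0051, "dz": 0.0, "spin": 0.0, "fingers": -1.0},
    {"dx": -0.021, "dy": 0.0132, "dz": 0.0, "spin": 0.0, "fingers": -1.0},
    {"dx": -0.028, "dy": 0.0236, "dz": 0.0, "spin": 0.0, "fingers": -1.0},
    {"dx": -0.0319, "dy": 0.0355, "dz": 0.0, "spin": 0.0, "fingers": -1.0},
    {"dx": -0.0324, "dy": 0.048, "dz": 0.0, "spin": 0.0, "fingers": -1.0},
    {"dx": -0.0293, "dy": 0.0602, "dz": 0.0, "spin": 0.0, "fingers": -1.0},
    {"dx": -0.0231, "dy": 0.071, "dz": 0.0, "spin": 0.0, "fingers": -1.0},
    {"dx": -0.0141, "dy": 0.0797, "dz": 0.0, "spin": 0.0, "fingers": -1.0},
  ],
  newtons=20,
)

```text
clock: 16.35
tool_pos: [0.5658, 0.1029, 0.131]
tool_rot: [[1.0, 0.003, -0.003], [0.003, -1.0, 0.002], [-0.003, -0.002, -1.0]]
force: [-1.1, 3.5, 9.6]
gripper_width: 0.0205
gripper_force: 20.0
```

>>> drive_tool(
  moves=[
    {"dx": 0.0111, "dy": 0.0059, "dz": 0.0, "spin": 0.0, "fingers": -1.0},
    {"dx": 0.0234, "dy": 0.0085, "dz": 0.0, "spin": 0.0, "fingers": -1.0},
    {"dx": 0.0359, "dy": 0.0076, "dz": 0.0, "spin": 0.0, "fingers": -1.0},
    {"dx": 0.0476, "dy": 0.0033, "dz": 0.0, "spin": 0.0, "fingers": -1.0},
    {"dx": 0.0578, "dy": -0.004, "dz": 0.0, "spin": 0.0, "fingers": -1.0},
    {"dx": 0.0655, "dy": -0.0139, "dz": 0.0, "spin": 0.0, "fingers": -1.0},
    {"dx": 0.0702, "dy": -0.0255, "dz": 0.0, "spin": 0.0, "fingers": -1.0},
    {"dx": 0.0715, "dy": -0.038, "dz": 0.0, "spin": 0.0, "fingers": -1.0},
  ],
  newtons=20,
)

```text
clock: 17.35
tool_pos: [0.639, 0.1386, 0.1311]
tool_rot: [[1.0, 0.002, 0.001], [0.002, -1.0, -0.003], [0.001, 0.003, -1.0]]
force: [2.0, -3.1, 7.6]
gripper_width: 0.0207
gripper_force: 20.0
```

```bash
python3 arc.py .639 .1397 18 34 50 66 82 98 114 130;echo; python3 arc.py .5651 .1726 146 162 178 194 210 226 242 258;echo; python3 arc.py .5846 .0941 274 290 306 320 332 341 348 352
```

```text
18.0 dx -0.0022 dy -0.0123
34.0 dx -0.0077 dy -0.0236
50.0 dx -0.0161 dy -0.0329
66.0 dx -0.0267 dy -0.0395
82.0 dx -0.0387 dy -0.0430
98.0 dx -0.0513 dy -0.0430
114.0 dx -0.0633 dy -0.0395
130.0 dx -0.0739 dy -0.0329

146.0 dx -0.0084 dy 0.0093
162.0 dx -0.0139 dy 0.0206
178.0 dx -0.0161 dy 0.0329
194.0 dx -0.0148 dy 0.0454
210.0 dx -0.0101 dy 0.0570
226.0 dx -0.0024 dy 0.0669
242.0 dx 0.0078 dy 0.0742
258.0 dx 0.0195 dy 0.0785

274.0 dx 0.0125 dy 0.0009
290.0 dx 0.0248 dy -0.0017
306.0 dx 0.0359 dy -0.0076
320.0 dx 0.0439 dy -0.0151
332.0 dx 0.0491 dy -0.0229
341.0 dx 0.0519 dy -0.0293
348.0 dx 0.0534 dy -0.0346
352.0 dx 0.0540 dy -0.0377
```

One turn is done. Now the second.

>>> drive_tool(
  moves=[
    {"dx": -0.0022, "dy": -0.0123, "dz": 0.0, "spin": 0.0, "fingers": -1.0},
    {"dx": -0.0077, "dy": -0.0236, "dz": 0.0, "spin": 0.0, "fingers": -1.0},
    {"dx": -0.0161, "dy": -0.0329, "dz": 0.0, "spin": 0.0, "fingers": -1.0},
    {"dx": -0.0267, "dy": -0.0395, "dz": 0.0, "spin": 0.0, "fingers": -1.0},
    {"dx": -0.0387, "dy": -0.043, "dz": 0.0, "spin": 0.0, "fingers": -1.0},
    {"dx": -0.0513, "dy": -0.043, "dz": 0.0, "spin": 0.0, "fingers": -1.0},
    {"dx": -0.0633, "dy": -0.0395, "dz": 0.0, "spin": 0.0, "fingers": -1.0},
    {"dx": -0.0739, "dy": -0.0329, "dz": 0.0, "spin": 0.0, "fingers": -1.0},
  ],
  newtons=20,
)

```text
clock: 18.35
tool_pos: [0.5649, 0.1725, 0.1311]
tool_rot: [[1.0, 0.003, 0.003], [0.003, -1.0, -0.0], [0.003, 0.0, -1.0]]
force: [4.8, -1.5, 5.0]
gripper_width: 0.0207
gripper_force: 20.0
```

>>> drive_tool(
  moves=[
    {"dx": -0.0084, "dy": 0.0093, "dz": 0.0, "spin": 0.0, "fingers": -1.0},
    {"dx": -0.0139, "dy": 0.0206, "dz": 0.0, "spin": 0.0, "fingers": -1.0},
    {"dx": -0.0161, "dy": 0.0329, "dz": 0.0, "spin": 0.0, "fingers": -1.0},
    {"dx": -0.0148, "dy": 0.0454, "dz": 0.0, "spin": 0.0, "fingers": -1.0},
    {"dx": -0.0101, "dy": 0.057, "dz": 0.0, "spin": 0.0, "fingers": -1.0},
    {"dx": -0.0024, "dy": 0.0669, "dz": 0.0, "spin": 0.0, "fingers": -1.0},
    {"dx": 0.0078, "dy": 0.0742, "dz": 0.0, "spin": 0.0, "fingers": -1.0},
    {"dx": 0.0195, "dy": 0.0785, "dz": 0.0, "spin": 0.0, "fingers": -1.0},
  ],
  newtons=20,
)

```text
clock: 19.35
tool_pos: [0.5824, 0.0945, 0.131]
tool_rot: [[1.0, 0.003, -0.004], [0.003, -1.0, 0.001], [-0.004, -0.001, -1.0]]
force: [-1.8, 1.9, 11.6]
gripper_width: 0.0207
gripper_force: 20.0
```

>>> drive_tool(
  moves=[
    {"dx": 0.0125, "dy": 0.0009, "dz": 0.0, "spin": 0.0, "fingers": -1.0},
    {"dx": 0.0248, "dy": -0.0017, "dz": 0.0, "spin": 0.0, "fingers": -1.0},
    {"dx": 0.0359, "dy": -0.0076, "dz": 0.0, "spin": 0.0, "fingers": -1.0},
    {"dx": 0.0439, "dy": -0.0151, "dz": 0.0, "spin": 0.0, "fingers": -1.0},
    {"dx": 0.0491, "dy": -0.0229, "dz": 0.0, "spin": 0.0, "fingers": -1.0},
    {"dx": 0.0519, "dy": -0.0293, "dz": 0.0, "spin": 0.0, "fingers": -1.0},
    {"dx": 0.0534, "dy": -0.0346, "dz": 0.0, "spin": 0.0, "fingers": -1.0},
    {"dx": 0.054, "dy": -0.0377, "dz": 0.0, "spin": 0.0, "fingers": -1.0},
  ],
  newtons=20,
)

```text
clock: 20.35
tool_pos: [0.6384, 0.131, 0.1311]
tool_rot: [[1.0, 0.002, 0.001], [0.002, -1.0, -0.002], [0.001, 0.002, -1.0]]
force: [3.2, -2.9, 6.2]
gripper_width: 0.0207
gripper_force: 20.0
```

>>> drive_tool(
  moves=[
    {"dx": 0.0, "dy": -0.003, "dz": 0.0, "spin": 0.0, "fingers": -1.0},
    {"dx": 0.0, "dy": -0.003, "dz": 0.0, "spin": 0.0, "fingers": -1.0},
    {"dx": 0.0, "dy": -0.003, "dz": 0.0, "spin": 0.0, "fingers": -1.0},
  ],
  newtons=20,
)

```text
clock: 20.72
tool_pos: [0.6388, 0.1343, 0.1311]
tool_rot: [[1.0, 0.002, 0.002], [0.002, -1.0, -0.001], [0.002, 0.001, -1.0]]
force: [4.3, -1.8, 5.9]
gripper_width: 0.0209
gripper_force: 20.0
```

>>> drive_tool(
  moves=[
    {"dx": 0.0, "dy": -0.0034, "dz": 0.0, "spin": 0.0, "fingers": -1.0},
    {"dx": 0.0, "dy": -0.0034, "dz": 0.0, "spin": 0.0, "fingers": -1.0},
    {"dx": 0.0, "dy": -0.0034, "dz": 0.0, "spin": 0.0, "fingers": -1.0},
    {"dx": 0.0, "dy": -0.0034, "dz": 0.0, "spin": 0.0, "fingers": -1.0},
  ],
  newtons=20,
)

```text
clock: 21.22
tool_pos: [0.6389, 0.1378, 0.1311]
tool_rot: [[1.0, 0.002, 0.002], [0.002, -1.0, -0.001], [0.002, 0.001, -1.0]]
force: [4.2, -1.0, 6.2]
gripper_width: 0.0206
gripper_force: 20.0
```

```bash
python3 - <<'E'
from h import *
c=capture("scene"); save(c,"pics/end.png",(170,130,350,265),4)
E
```

```text
(no output)
```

View pics/end.png

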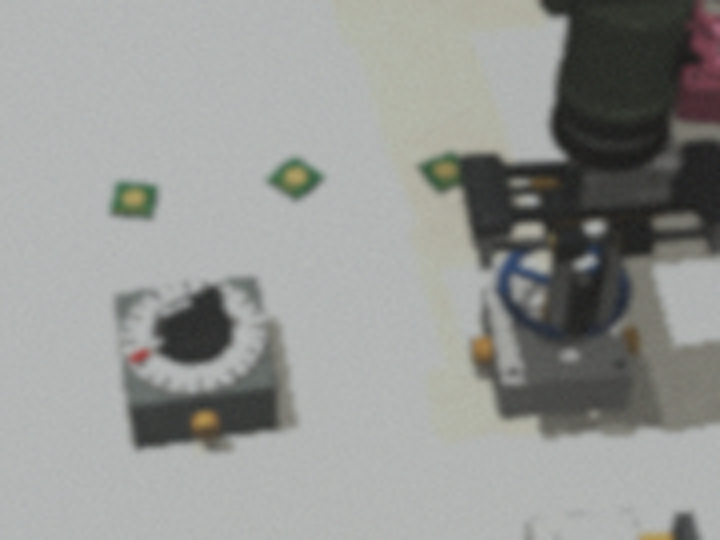

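The handle is pinched at about (580,300) on the +x side of the wheel. The knob pointer still faces the red mark at (138,356), and the substrates in view haven't moved.

```bash
python3 -c "
from station import *
print(finish_job())"
```

```text
the job is handed in; nothing more can be done
None
```

Job handed in at about 21 s on the robot clock: the knob pointer is within about 1° of the red mark by my camera fit, and the valve was closed until the stop was felt, then backed off two full turns, with the handle still pinched at 20 N.

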